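Set the parts tumbler one click on and start it

ROBOT

A 6-joint arm with a two-finger parallel gripper is mounted at the origin on the work surface. World frame = base frame: x ahead of the robot, y to its left, z up, the work surface at z = 0. Lengths are in mm, angles in degrees, forces in N, time in s.
With the tool pointing down it reaches from about 275 to 775 mm from the base axis. Payload 14.6 kg.
Tool frame: the origin (TCP) lies between the finger pads; the fingertips stand 14 mm ahead of it and the grasp point (between the pads) lies 5 mm behind it; z points along the fingers, y is the line along which they close (so a half turn about z gives the same grasp; the last joint's range is limited). The gripper opens to 85 mm and grips with 20 to 120 N. Pads are 22 mm wide; open, the fingers measure 114 mm over their backs; the gripper's body (76 mm by 85 mm) begins 54 mm behind the grasp point. The pads swing forward as they close: fully open they stand 13 mm farther back than shut.
Start: joints at [62.435, 15.075, -2.767, 72.158, 0, 81.102], TCP at [168.04, 497.384, 245.278] pointing down, gripper open.
Joint ranges: [-151.79, 151.79], [-50.71, 97.33], [-67.44, 78.34], [-121.81, 120.89], [-77.56, 73.72], [-180, 180]. Speed limits (degrees/s): [108.29, 108.29, 147.25, 159.86, 180, 180].

INTERFACE

Orientations are given as a 3x3 rotation matrix whose columns are the frame's x, y, z axes.
In Python, from rig import env gives the robot as it stands. The module is installed in compiled form; this text tells all that it offers.
- The arm moves only by the tool step_arm, never from a script. Its arguments are lists of equal length, an entry for each row: "grip": the opening, from 0 (shut) to 1 (fully open); "linear": the shift along the tool's x, y, z in m, a list of three; "spin": the turn about the tool's z in rad. In form: {"grip": [grip, ...], "linear": [[x, y, z], ...], "spin": [spin, ...]}. A call has 1 to 10 rows; each row shifts and turns the commanded pose from where the row before left it, along the tool's axes as they then stand; what a row does not reach is not made up. A row lasts 1/8 s, in which the tool goes at most 62.5 mm and 10.7 degrees, less where a joint would pass 70% of its speed; a pose out of reach is approached as far as the arm can. A call is refused whole if a number of a shift passes 0.0625 or a number of a turn 0.188, either way. A call with a gripper value outside its range is refused whole. The fingers move at their own pace and stop on an object; "force" is the grip in N (left out, the last holds). Time passes only in rows, so rows that do not move let the fingers close. It gives the time, the measured TCP pose, the force, the opening and the grip force at its end, in the units of the state.
- env.state(): the state, without advancing time (a new reading comes with each control period).
- env.snapshot(name): name is "scene" or "top" or "wrist"; returns (picture, depth): 480x640x3 uint8, blue, green, red; 480x640 float32, mm along the optical axis (not along the pixel's ray), 0 where there is no reading.
- env.camera_model(name): a dict with "intrinsics" (3x3 intrinsics, pixels), "cam_to_world" (4x4, takes a point from camera to world coordinates). Camera axes: x right, y down, z forward; pixel columns grow to the right and rows downward; lengths in mm; the calibration is good to about 2 mm. The wrist camera is an equidistant fisheye: a pixel r from the principal point sees the ray r / f radians off the axis. A picture is of the moment at which its call begins: read the wrist's pose just before it. camera_model takes no time and is no camera call; for the wrist camera it gives the pose at the moment of the call.
- env.job_done(): hands the job in; it is judged then, once.
Trained networks look in the newest picture that a camera, given by its name, has taken for a name from the list of things; names that differ only in an ending like _2 or _b are one class to them, and where a whole thing is asked for, a point or a joint stands for the part that bears it (a point fixed in the world has none). Each returns a list of dicts, best first, with "p" (0 to 1); they miss things now and then, are a little off and sometimes report something else, mostly with a low value. They report only what shows in the picture. A call takes as long as a camera call.
- env.regions_of(camera, label): "mask" (480x640 bool, what is visible of it) and "bbox" ([left, top, width, height] in pixels, round what is visible of it).
- env.spot_point(camera, label): "uv" ([column, row] in pixels: a listed point, or the origin of a listed thing).
The state is a dict: "time_s": time; "joint_positions": joint angles; "qvel": joint speeds; "effort": joint torques, N m; "eef_pos": TCP position; "eef_rot": TCP orientation; "ft_force": force on the tool from outside, world axes, zero at the start; "moment": the same for the moment, N m; "width": finger opening in mm; "grip_force": force on a finger pad.
Only numpy, scipy, OpenCV 4.12 (cv2) and the standard library are available. Lean on these libraries where they do the work, as an engineer would, in place of code of your own. Each camera call takes 0.05 s, during which the arm holds its last target. There are 200 camera calls.

TASK

Start the parts tumbler on its next setting: turn its big knurled dial clockwise (seen from above) with a fingertip until it clicks into the next detent, one click and no more. Only then push down the raised end of the rocker switch in front of the dial until the switch has gone over and stays over. Do not pull the dial up off its seat, and leave everything else on the counter and on the tumbler where it stands.

Things in the scene. Friction and masses are not known exactly. Their poses are not given: they have to be found in the camera images.
- tumbler: The beige parts tumbler, fixed to the counter. Origin: on the counter, at the centre of its control deck; x points away from the operator across the machine, y along it towards the grey drum, z up. Its flat deck lies 55 mm above the counter and reaches 110 mm to either side in x and from y -130 to +370 mm; the drum (cheeks from y = 149 mm, top 175 mm above the counter) lies to +y. The dial's axis is at x = 48, y = 0 mm; the rocker switch's pivot is at x = -62, y = 0 mm.
- dial_top (a point): Centre of the flat upper face of the dial (on its upright axis), 79 mm above the counter; does not turn with the dial. The dial is a black knurled disc, 92 mm across and 17 mm thick, too wide to be grasped, with a white index line on its top. It floats on a spring: pressed down it gives 1.5 N per mm, for about 6 mm. A fingertip pressed on its top 25 to 35 mm from the axis (4 to 7 N) and dragged round takes it along by friction.
- dial_mark (a point): Outer end of the white index line on the dial's upper face, 40 mm from the axis; turns with the dial.
- dial (a joint): Angle of the dial, rad; it starts at 0, in a detent, and grows clockwise seen from above. There is a detent every 0.785 rad (45 degrees, one tick on the deck each); let go short of half-way it springs back, past half-way it clicks on into the next one. It takes about 0.06 N m to bring it over.
- dial_seat (a joint): Height of the dial on its spring, m: about 0 when left alone, down to -0.006 when pressed, positive when pulled up.
- rocker (a joint): Angle of the rocker switch, rad: 0 off, 0.40 fully over (on). It snaps to either end from about half-way and stays there.
- rocker_raised_end (a point): Point on the upper face of the rocker paddle, 22 mm from its pivot along its length, at the end that stands raised while it is off (the end away from the drum, tumbler -y). The paddle is red, 28 mm wide (tumbler x) and 60 mm long (tumbler y). Off, this point is 75 mm above the counter; on, it has gone down by 9 mm. About 3 N pressed straight down moves it.
- reel_center (a point): Bystander: centre of the matte black trolling reel, 80 mm across, 60 mm high with a crank handle to 84 mm, on the counter.
- guide_center (a point): Bystander: centre of the silver level-wind guide, 16 x 80 x 29 mm, on the counter.
- spool_center (a point): Bystander: centre of the small blue spool, 40 mm across and 26 mm high, standing on the tumbler's deck near the rocker.
- screwdriver_grip (a point): Bystander: handle of the 180 mm steel screwdriver lying on the counter.
- cork_center (a point): Bystander: centre of the cork drying block, 70 x 90 x 35 mm, on the counter.
- oil_center (a point): Bystander: centre of the oil bottle, 38 mm across, 85 mm high, on the counter.
- grease_center (a point): Bystander: centre of the amber grease jar, 60 mm across, 45 mm high, on the counter.

How it is judged (in metres and radians):
On the way, in this order (a step that is already met when the one before it is completed fails the run):
1. the dial sits in the next detent clockwise while the switch is still off (value of joint dial between 0.64 and 0.93 rad and value of joint rocker below 0.12 rad and contact force between the fingers and dial below 0.2 N), for 0.2 s.
2. the rocker switch is over (value of joint rocker above 0.33 rad), for 0.2 s.
At the end, for the whole second after the job is handed in: The dial rests in the first detent clockwise of its start (0.785 rad, within 0.145), and the rocker switch rests fully over (more than 0.33 of 0.40 rad). The dial was in that detent and let go before the switch went over (value of joint dial between 0.64 and 0.93 rad and value of joint rocker above 0.33 rad and velocity of joint dial below 0.05 rad/s); the robot touches nothing.
It fails at once if the dial was pulled up off its seat by more than 3 mm (value of joint dial_seat above 0.003 m).
It fails at once if the dial was worked with something other than the fingers (contact force between the arm and dial above 2 N).
It fails at once if the dial was turned two clicks or more (value of joint dial above 1.3 rad).
It fails at once if the dial was turned back by a click (value of joint dial below -0.5 rad).
It fails at once if a bystander was shifted or lifted by more than 20 mm (distance of any of reel_center, guide_center, spool_center, screwdriver_grip, cork_center, oil_center, grease_center from where it was at the start of the episode above 0.02 m).
It also fails if it takes over 40 s, if anything falls off the work surface, if the arm or the gripper's body presses on something with over 40 N, if the wrist force passes 120 N, or if a joint passes its speed limit or range.

## Working session

There is one attempt and no reset: what is moved stays moved. The work goes in short steps, Python scripts to look and compute and a tool call to move; the robot and the scene stay as the last step left them, time stands still between calls to the robot, and variables do not carry over. Pictures are saved under pics/ and viewed, at most 10 in all, crops included, and the job is handed in when it is done.

Besides the shell and the picture viewer there is one more tool, called after "Emit:" as name(argument=value, ...) on one line, values as JSON. step_arm: Moves the arm, as the interface text tells. Its arguments: {"type":"object","properties":{"grip":{"type":"array"},"linear":{"type":"array"},"spin":{"type":"array"},"force":{"type":"number"}},"required":["grip","linear","spin"]}

```bash
mkdir -p pics; cat > h.py <<'E'
import numpy as np,cv2
from rig import env
def px2w(cam,uv,depth=None,z=None):
    m=env.camera_model(cam);K=np.array(m["intrinsics"]);T=np.array(m["cam_to_world"])
    r=np.linalg.inv(K)@np.array([uv[0],uv[1],1.0])
    d=T[:3,:3]@r
    if z is not None: return T[:3,3]+d*(z-T[2,3])/d[2]
    return T[:3,3]+d*depth
E
python3 - <<'E'
from h import *
s=env.state();print({k:np.round(v,3).tolist() for k,v in s.items()})
Z={'dial_top':79,'dial_mark':79,'rocker_raised_end':75,'spool_center':68,'tumbler':0,'reel_center':30,'oil_center':42,'grease_center':22}
for c in ['top','scene']:
    p,d=env.snapshot(c);cv2.imwrite(f'pics/{c}.png',p)
    for l,z in Z.items():
        for q in env.spot_point(c,l)[:1]:
            u=np.array(q['uv']);dd=d[int(np.clip(u[1],0,479)),int(np.clip(u[0],0,639))]
            print(c,l,round(q['p'],2),u.round(1),px2w(c,u,z=z).round(1),px2w(c,u,depth=dd).round(1))
E
```

```text
{'time_s': 0.0, 'joint_positions': [62.435, 15.098, -2.804, 72.16, -0.001, 81.102], 'qvel': [0.025, 0.035, -0.042, -0.044, 0.0, -0.043], 'effort': [0.004, -63.761, 38.456, 0.014, 0.0, -0.0], 'eef_pos': [167.915, 497.134, 244.827], 'eef_rot': [[-0.947, 0.32, -0.0], [0.32, 0.947, -0.001], [0.0, -0.001, -1.0]], 'ft_force': [0.674, 0.498, -0.712], 'moment': [0.036, -0.036, -0.045], 'grip_force': 0.0, 'width': 85.716}
top dial_top 0.93 [206.8 204. ] [619.5 141.5  79. ] [619.1 141.   81.2]
top dial_mark 0.75 [201.9 184.5] [655.4 152.2  79. ] [655.2 152.   79.6]
top rocker_raised_end 0.87 [224.8 264. ] [510.7 104.7  75. ] [510.8 104.9  73.8]
top spool_center 0.73 [263.6 268.8] [504.   34.6  68. ] [503.8  33.4  80.4]
top tumbler 0.93 [218.8 234.6] [571.1 133.5   0. ] [566.3 122.8  51.7]
top oil_center 0.69 [223.7 154.7] [722.8 122.4  42. ] [717.7 118.7  60.2]
top grease_center 0.82 [334.2 253.1] [539.1 -97.4  22. ] [537.8 -96.   45.9]
scene dial_top 0.73 [414.2 186.8] [614.8 142.8  79. ] [614.7 143.1  78.6]
scene dial_mark 0.97 [433.8 201.9] [659.1 142.3  79. ] [659.  142.5  78.7]
scene rocker_raised_end 0.64 [356.3 167.3] [513.2 104.4  75. ] [511.6 106.4  71.9]
scene spool_center 0.65 [321.9 188.9] [501.3  30.1  68. ] [508.1  23.   80.9]
scene tumbler 0.95 [383.7 200.5] [565.4 132.    0. ] [588.9  96.3  57.2]
scene reel_center 0.59 [266.3 312.2] [ 595.6 -187.2   30. ] [ 607.3 -195.1   60.2]
scene oil_center 0.55 [453.2 243.4] [725.5 124.2  42. ] [730.6 110.2  63.8]
scene grease_center 0.96 [279.7 258.7] [ 533.5 -101.9   22. ] [ 542.7 -109.2   42.2]
```

View pics/top.png

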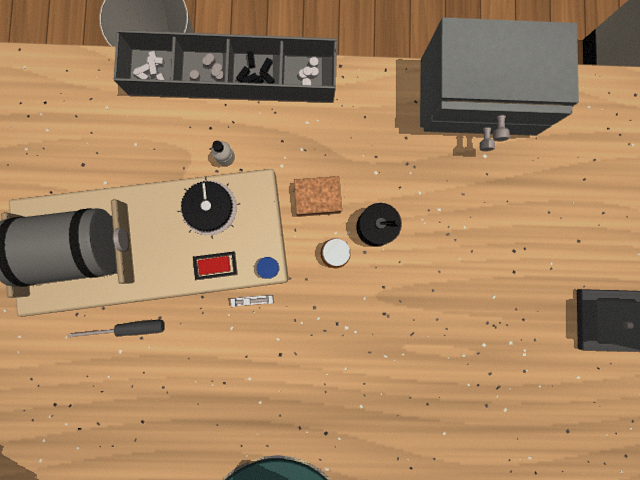

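View pics/scene.png

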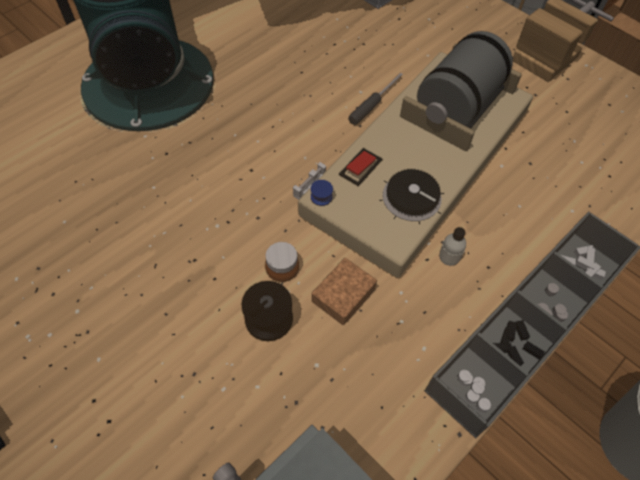

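The top view shows the dial at (206,205) with its mark pointing up, the rocker at (214,266), the spool at (267,268) and the oil bottle at (222,153). The scene view agrees. The dial centre is near (617,142) and the machine's yaw is about 6.5°. I'm moving above the dial's right side with the gripper shut.

Emit:
step_arm(grip=[0,0,0,0,0,0,0,0,0,0], linear=[[-0.027,-0.0111,0],[-0.027,-0.0111,0],[-0.027,-0.0111,0],[-0.027,-0.0111,0],[-0.027,-0.0111,0],[-0.027,-0.0111,0],[-0.027,-0.0111,0],[-0.027,-0.0111,0],[-0.027,-0.0111,0],[-0.027,-0.0111,0]], spin=[0,0,0,0,0,0,0,0,0,0])

```text
time_s: 2.15
eef_pos: [389.0, 305.1, 245.3]
eef_rot: [[-0.947, 0.32, 0.0], [0.32, 0.947, 0.0], [-0.0, 0.0, -1.0]]
ft_force: [0.6, 0.8, -0.1]
width: 0.0
grip_force: 0.0
```

Emit:
step_arm(grip=[0,0,0,0,0,0,0,0,0,0], linear=[[-0.027,-0.0111,0],[-0.027,-0.0111,0],[-0.027,-0.0111,0],[-0.027,-0.0111,0],[-0.027,-0.0111,0],[-0.027,-0.0111,0],[-0.027,-0.0111,0],[-0.027,-0.0111,0],[-0.027,-0.0111,0],[-0.027,-0.0111,0]], spin=[0,0,0,0,0,0,0,0,0,0])

```text
time_s: 3.4
eef_pos: [609.3, 113.5, 245.3]
eef_rot: [[-0.947, 0.32, 0.0], [0.32, 0.947, -0.0], [-0.0, 0.0, -1.0]]
ft_force: [-0.1, 0.0, 0.0]
width: 0.1
grip_force: 0.0
```

Emit:
step_arm(grip=[0,0,0,0,0], linear=[[0,0,0.03],[0,0,0.03],[0,0,0.03],[0,0,0.02],[0,0,0]], spin=[0,0,0,0,0])

```text
time_s: 4.03
eef_pos: [607.8, 114.2, 134.1]
eef_rot: [[-0.947, 0.32, -0.003], [0.32, 0.947, -0.0], [0.002, -0.001, -1.0]]
ft_force: [0.6, -0.2, 0.1]
width: -0.2
grip_force: 0.0
```

```bash
python3 - <<'E'
from h import *
s=env.state();print(s['eef_pos'])
m=env.camera_model('wrist');p,d=env.snapshot('wrist')
K=np.array(m["intrinsics"]);T=np.array(m["cam_to_world"])
def w(uv,z):
    x=(uv[0]-K[0,2])/K[0,0];y=(uv[1]-K[1,2])/K[1,1];r=np.hypot(x,y)
    v=T[:3,:3]@np.array([x/r*np.sin(r),y/r*np.sin(r),np.cos(r)]);return T[:3,3]+v*(z-T[2,3])/v[2]
for l,z in [('dial_top',79),('dial_mark',79),('rocker_raised_end',75),('spool_center',68)]:
    for q in env.spot_point('wrist',l)[:1]: print(l,q['p'],np.round(q['uv']),w(q['uv'],z).round(1))
for r in env.regions_of('wrist','dial')[:1]:
    ys,xs=np.nonzero(r['mask']);P=np.array([w((a,b),79) for a,b in zip(xs[::7],ys[::7])])[:,:2];print('dial',r['bbox'],P.min(0),P.max(0))
cv2.imwrite('pics/w1.png',p)
E
```

```text
[607.78992517 114.15736651 134.13116005]
dial_top 0.64 [373. 270.] [612.7 141.3  79. ]
dial_mark 0.59 [403. 325.] [652.  149.1  79. ]
rocker_raised_end 0.64 [238. 102.] [506.5 103.5  75. ]
spool_center 0.8 [119. 151.] [502.9  25.8  68. ]
dial [287.7, 178.9, 166.9, 162.7] [565.0429725  97.5373601] [658.45455797 188.08121034]
```

View pics/w1.png

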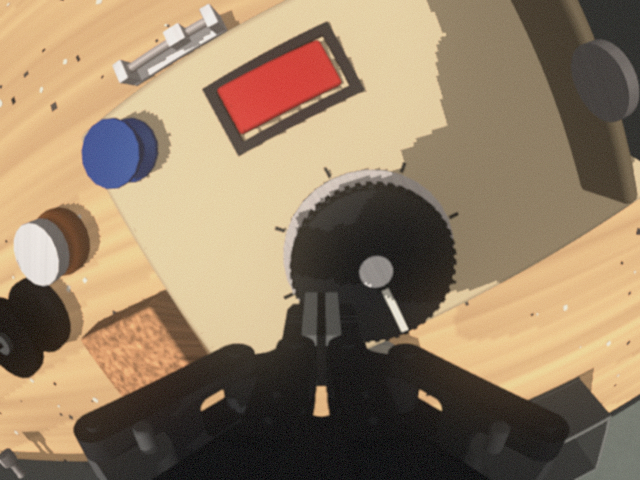

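The wrist view has the dial centre at (375,271), the mark end at (403,328), and the fingertips near (320,300) over the dial's edge region. This matches the estimate to about 3 mm. I'm going down to touch.

Emit:
step_arm(grip=[0,0,0,0,0,0,0], linear=[[0.002,0,0.015],[0,0,0.015],[0,0,0.007],[0,0,0.002],[0,0,0.002],[0,0,0.001],[0,0,0]], spin=[0,0,0,0,0,0,0])

```text
time_s: 5.2
eef_pos: [606.8, 114.9, 93.5]
eef_rot: [[-0.947, 0.32, 0.0], [0.32, 0.947, 0.0], [-0.0, 0.0, -1.0]]
ft_force: [0.3, -0.8, -0.5]
width: -0.4
grip_force: 0.0
```

Emit:
step_arm(grip=[0,0,0,0,0], linear=[[0,0,0.001],[0,0,0.001],[0,0,0.001],[0,0,0.001],[0,0,0]], spin=[0,0,0,0,0])

```text
time_s: 5.82
eef_pos: [606.8, 114.8, 89.4]
eef_rot: [[-0.947, 0.32, 0.0], [0.32, 0.947, -0.0], [-0.0, 0.0, -1.0]]
ft_force: [-0.3, -0.6, 5.0]
width: 0.2
grip_force: 2.6
```

Emit:
step_arm(grip=[0,0,0,0,0,0], linear=[[0.0023,0.0001,0.0005],[0.0023,0.0001,0],[0.0023,0.0001,0],[0.0023,0.0001,0],[0.0023,0.0001,0],[0.0023,0.0001,0]], spin=[0.08,0.08,0.08,0.08,0.08,0.08])

```text
time_s: 6.58
eef_pos: [595.1, 122.0, 89.0]
eef_rot: [[-0.69, 0.723, 0.0], [0.723, 0.69, -0.0], [-0.0, -0.0, -1.0]]
ft_force: [-2.5, -1.7, 6.5]
width: 0.1
grip_force: 3.0
```

```bash
cat > mk.py <<'E'
from h import *
import sys
C=np.array([615.5,142]);
s=env.state();print(s['time_s'],np.round(s['ft_force'],1),np.round(s['eef_pos'],1),round(float(s['moment'][2]),3))
for c in ['top','scene']:
    p,d=env.snapshot(c);cv2.imwrite(f'pics/{c}_{sys.argv[1]}.png',p)
    for l in ['dial_top','dial_mark']:
        for q in env.spot_point(c,l)[:1]:
            P=px2w(c,q['uv'],z=77);v=P[:2]-C;print(c,l,round(q['p'],2),P.round(1),np.degrees(np.arctan2(v[1],v[0])).round(1))
E
python3 mk.py a
```

```text
6.575 [-2.5 -1.7  6.5] [595.1 122.   89. ] 0.023
top dial_mark 0.88 [658.6 139.3  77. ] -3.6
scene dial_top 0.59 [616.7 142.2  77. ] 11.4
scene dial_mark 0.9 [657.7 125.4  77. ] -21.4
```

Emit:
step_arm(grip=[0,0,0,0,0], linear=[[0.0023,0.0001,0],[0.0023,0.0001,0],[0.0023,0.0001,0],[0.0023,0.0001,0],[0,0,0]], spin=[0.08,0.08,0.08,0.08,0])

```text
time_s: 7.5
eef_pos: [589.6, 129.7, 88.9]
eef_rot: [[-0.429, 0.903, -0.0], [0.903, 0.429, -0.0], [-0.0, -0.001, -1.0]]
ft_force: [-3.3, -2.2, 6.4]
width: 0.1
grip_force: 3.0
```

```bash
python3 mk.py b
```

```text
7.5 [-3.3 -2.2  6.4] [589.6 129.7  88.9] -0.0
top dial_top 0.77 [620.7 142.4  77. ] 4.6
top dial_mark 0.38 [517.6 105.7  77. ] -159.7
scene dial_top 0.58 [606.8 139.2  77. ] -161.9
scene dial_mark 0.86 [643.5 108.2  77. ] -50.4
```

Emit:
step_arm(grip=[0,0,0,0,0,0], linear=[[0,0,-0.003],[0,0,-0.01],[0,0,-0.03],[0,0,-0.03],[0,0,0],[0,0,0]], spin=[0,0,0,0,0,0])

```text
time_s: 8.55
eef_pos: [589.8, 129.9, 161.5]
eef_rot: [[-0.431, 0.903, -0.0], [0.903, 0.431, 0.0], [0.0, -0.0, -1.0]]
ft_force: [-0.0, -0.3, -0.1]
width: -0.0
grip_force: 0.0
```

```bash
python3 mk.py c; python3 - <<'E'
import cv2,numpy as np
a=cv2.imread('pics/scene.png')[140:240,340:480];b=cv2.imread('pics/scene_c.png')[140:240,340:480]
t=cv2.imread('pics/top_c.png')[150:250,150:290]
cv2.imwrite('pics/c.png',cv2.resize(np.hstack([a,b,t]),(798,190),interpolation=2))
E
```

```text
8.55 [-0.  -0.3 -0.1] [589.8 129.9 161.5] 0.039
top dial_top 0.65 [619.9 150.6  77. ] 63.0
top dial_mark 0.65 [648.1 123.6  77. ] -29.5
scene dial_top 0.94 [614.4 143.9  77. ] 121.1
scene dial_mark 0.74 [645.3 116.5  77. ] -40.6
```

View pics/c.png

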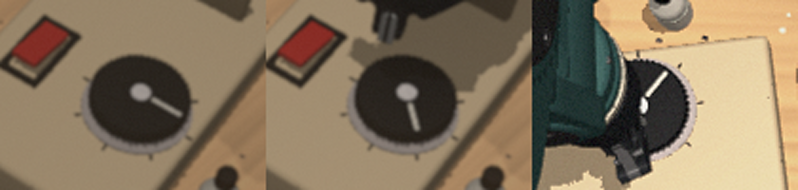

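The crops (scene before, scene after, top after) show the mark turned one tick clockwise, about 41–44°. The dial has been released and the rocker is still off. Next I'm turning the tool across the paddle and going over the raised end.

Emit:
step_arm(grip=[0,0,0,0,0,0,0,0,0,0], linear=[[0,0,0],[0,0,0],[0,0,0],[0,0,0],[0,0,0],[0,0,0],[0,0,0],[0,0,0],[0,0,0],[0,0,0]], spin=[-0.12,-0.12,-0.12,-0.12,-0.12,-0.12,-0.12,-0.12,-0.12,-0.12])

```text
time_s: 10.1
eef_pos: [589.9, 129.8, 161.5]
eef_rot: [[-0.997, -0.078, -0.0], [-0.078, 0.997, -0.0], [0.0, 0.0, -1.0]]
ft_force: [0.7, -0.5, 0.1]
width: 0.1
grip_force: 0.0
```

Emit:
step_arm(grip=[0,0,0,0,0,0,0], linear=[[0.02,-0.005,0],[0.02,-0.005,0],[0.02,-0.005,0],[0.02,-0.004,0],[0.001,0,0.02],[0,0,0.02],[0,0,0]], spin=[0,0,0,0,0,0,0])

```text
time_s: 10.98
eef_pos: [509.7, 104.8, 120.8]
eef_rot: [[-0.997, -0.074, -0.002], [-0.074, 0.997, -0.0], [0.002, 0.0, -1.0]]
ft_force: [-0.2, 0.9, 1.1]
width: 0.2
grip_force: 0.0
```

```bash
python3 - <<'E'
from h import *
p,d=env.snapshot('wrist');cv2.imwrite('pics/w2.png',p)
print(env.spot_point('wrist','rocker_raised_end')[:1])
E
```

```text
[{'uv': [317.6, 277.4], 'p': 0.72}]
```

View pics/w2.png

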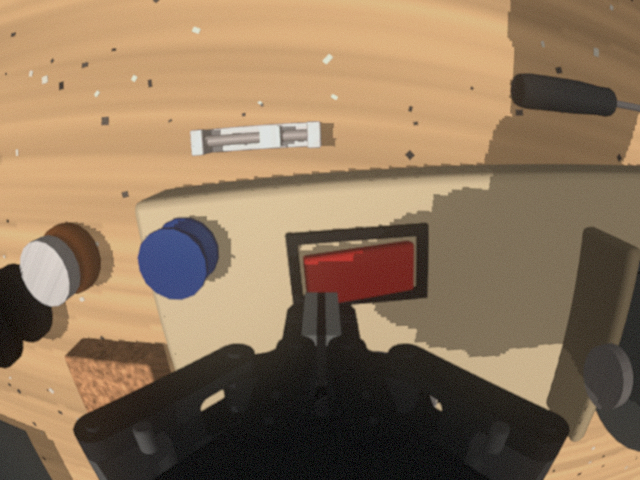

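The wrist view shows the shut fingertips at (322,295), over the raised left end of the red paddle at (305–415, 240–300), with the spool well clear. I'm pressing now.

Emit:
step_arm(grip=[0,0,0,0,0,0,0,0,0], linear=[[0,0,0.015],[0,0,0.012],[0,0,0.003],[0,0,0.002],[0,0,0.002],[0,0,0.002],[0,0,0.002],[0,0,0.002],[0,0,0]], spin=[0,0,0,0,0,0,0,0,0])

```text
time_s: 12.2
eef_pos: [510.6, 105.0, 81.9]
eef_rot: [[-0.997, -0.074, 0.0], [-0.074, 0.997, 0.0], [-0.0, 0.0, -1.0]]
ft_force: [-1.0, 0.2, 4.6]
width: -0.3
grip_force: 2.1
```

Emit:
step_arm(grip=[0,0,0,0], linear=[[0,0,0.001],[0,0,0.001],[0,0,0.0],[0,0,0]], spin=[0,0,0,0])

```text
time_s: 12.7
eef_pos: [510.7, 105.1, 81.2]
eef_rot: [[-0.997, -0.074, 0.001], [-0.074, 0.997, 0.0], [-0.001, 0.0, -1.0]]
ft_force: [-7.6, 0.7, 26.8]
width: 0.0
grip_force: 13.3
```

At 27 N it has reached the stop, so I'm retreating and checking.

Emit:
step_arm(grip=[0,0,0,0,0,0,0,0,0], linear=[[0,0,-0.005],[0,0,-0.02],[0,0,-0.03],[0,0,-0.04],[0.03,0,-0.03],[0.03,0,0],[0.03,0,0],[0.02,0,0],[0,0,0]], spin=[0,0,0,0,0,0,0,0,0])

```text
time_s: 13.82
eef_pos: [400.1, 96.7, 205.0]
eef_rot: [[-0.997, -0.074, 0.0], [-0.074, 0.997, 0.0], [-0.0, 0.0, -1.0]]
ft_force: [-0.2, 0.7, -0.3]
width: 0.1
grip_force: 0.0
```

```bash
python3 mk.py d; python3 - <<'E'
from h import *
a=cv2.imread('pics/scene.png')[140:240,300:460];b=cv2.imread('pics/scene_d.png')[140:240,300:460]
p,d=env.snapshot('wrist')
cv2.imwrite('pics/d.png',np.vstack([cv2.resize(np.hstack([a,b]),(640,200),interpolation=2),p[120:]]))
for c in ['top','scene']:
    p,d=env.snapshot(c)
    for q in env.spot_point(c,'rocker_raised_end')[:1]: print(c,q,px2w(c,q['uv'],depth=d[int(q['uv'][1]),int(q['uv'][0])]))
E
```

```text
13.825 [-0.2  0.7 -0.3] [400.1  96.7 205. ] -0.017
top dial_top 0.62 [614.2 143.   77. ] 142.3
top dial_mark 0.82 [654.9 120.6  77. ] -28.5
scene dial_top 0.77 [617.  144.5  77. ] 58.3
scene dial_mark 0.89 [648.1 113.4  77. ] -41.2
top {'uv': [225.3, 263.9], 'p': 0.82} [511.09225239 104.92108866  69.09742087]
scene {'uv': [355.9, 170.6], 'p': 0.73} [511.54574669 106.38969316  62.49624434]
```

View pics/d.png

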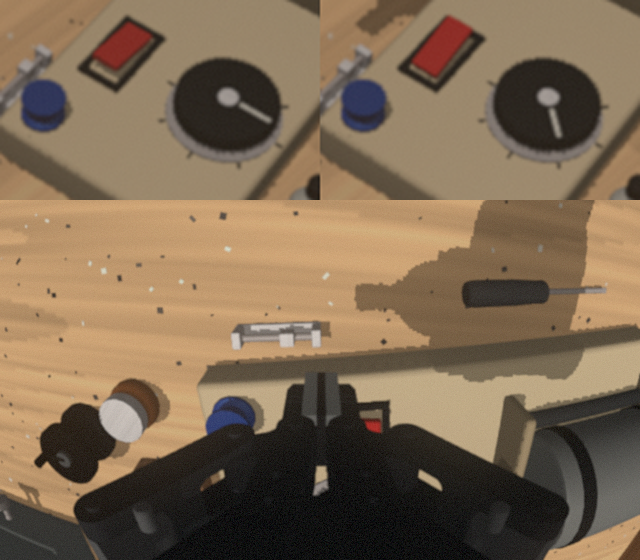

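The before and after scene crops show the rocker over: its drum-side end is now raised, and the pressed end measures 5–9 mm lower. The dial is one tick on and the bystanders haven't moved.

```bash
python3 -c "
from rig import env
print(env.job_done())"
```

```text
the job is handed in; nothing more can be done
None
```

I turned the dial one click clockwise and let it go, then pushed the rocker switch over and backed the arm clear. The final pictures show both staying put and everything else in place. I've handed the job in, but it gave no verdict back.

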